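# Set the swing fence of the cutting jig against its round stop

## Robot

A 7-joint arm with a two-finger parallel gripper is mounted at the origin on the work surface. World frame = base frame: x ahead of the robot, y to its left, z up, the work surface at z = 0. Lengths are in mm, angles in rad, forces in N, time in s.
With the tool pointing down it reaches from about 425 to 875 mm from the base axis. Payload 8.4 kg.
Tool frame: the origin (TCP) lies at the very end of the fingers, on their centre line; the grasp point (between the pads) lies grasp_offset behind it (grasp_offset is the distance from the TCP to the grasp point, in mm); z points along the fingers, y is the line along which they close (so a half turn about z gives the same grasp; the last joint's range is limited). The gripper opens to 87 mm and grips with 3 to 60 N. Pads are 19 mm wide; open, the fingers measure 117 mm over their backs; the gripper's body (75 mm by 190 mm) begins 51 mm behind the grasp point.
Start: joints at [-1.289, 0.333, 0.04, 1.465, -0.013, 1.343, -0.059], TCP at [241.58, 603.409, 222.546] pointing down, gripper open.
Joint ranges: [-2.58, 2.58], [-0.38, 2.09], [-1.3, 1.39], [0.25, 2.4], [-1.5, 4.64], [0.08, 2.09], [-2.65, 2.65]. Speed limits (rad/s): [2.22, 2.22, 2.79, 2.79, 3.14, 3.14, 3.14].

## Interface

Orientations are given as a rotation vector (axis times angle).
In Python, from cell import sense, capture, job_done, grasp_offset gives the robot as it stands.
- The arm moves only by the tool servo_tool, never from a script. Its argument "increments" is a list of rows, each a list of 5 numbers: the opening, from -1 (shut) to 1 (fully open), then the shift along the tool's x, y, z in cm, then the turn about the tool's z in degrees. In form: [[jaw, tx, ty, tz, spin], ...]. A call has exactly 5 rows; each row shifts and turns the commanded pose from where the row before left it, along the tool's axes as they then stand; what a row does not reach is not made up. A row lasts 1/10 s, in which the tool goes at most 50 mm and 8.59 degrees, less where a joint would pass 70% of its speed; a pose out of reach is approached as far as the arm can. A call is refused whole if a number of a shift passes 5 or a number of a turn 8.59, either way. A call with a gripper value outside its range is refused whole. The fingers move at their own pace and stop on an object; the grip force is fixed at half the most. Time passes only in rows, so rows that do not move let the fingers close, or fill a call up. It gives the time, the measured TCP pose, the force, the opening and the grip force at its end, in the units of the state.
- sense(): the state, without advancing time (a new reading comes with each control period).
- capture(name): name is "scene" or "top" or "wrist"; returns a dict with "image" (420x560x3 uint8, red, green, blue), "fx", "fy", "cx", "cy" (pixels), "dist" ([k1, k2, p1, p2, k3] as OpenCV has them; the pictures are not rectified), "rvec" (rotation vector, rad) and "tvec" (3), from world to camera coordinates, as OpenCV has them; the wrist camera has in their place "hand_eye" (4x4, takes a point from camera to tool coordinates, whose origin is the TCP and whose axes are the flange's). Camera axes: x right, y down, z forward; pixel columns grow to the right and rows downward; lengths in mm; the calibration is good to about 2 mm. A picture is of the moment at which its call begins: read the wrist's pose just before it. There is no depth.
- job_done(): hands the job in; it is judged then, once.
The state is a dict: "time": time; "q": joint angles; "joint_velocities": joint speeds; "joint_efforts": joint torques, N m; "ee_pos": TCP position; "eef_rot": TCP orientation; "ft_force": force on the tool from outside, world axes, zero at the start; "torque": the same for the moment, N m; "width": opening from 0.0 (shut) to 1.0 (fully open); "grip_force": force on a finger pad.
Only numpy, scipy, OpenCV 4.12 (cv2) and the standard library are available. Lean on these libraries where they do the work, as an engineer would, in place of code of your own. Each camera call takes 0.05 s, during which the arm holds its last target. There are 200 camera calls.

## Task

Set up the angle jig for the next cut: swing the long aluminium fence round its pivot until it rests against the round stop, and leave it there; a push near its free end is enough. The square stop is not wanted this time, and the loose spare bar beside the jig is not the fence.

Things in the scene. Friction and masses are not known exactly. Their poses are not given: they have to be found in the camera images.
- jig: fixed plywood board lying on the bench, 370 x 380 mm, top 14 mm above the bench. Origin on its underside below the pivot; board from x = -60 to +310 mm, y = -190 to +190 mm, z up. The pivot is a post under a black round knob 34 mm across, its top 46 mm above the bench. A tape roll and a marker lie beside the pivot (near x = 0, 90 mm or more off in y).
- fence: aluminium bar 30 wide, 15 mm thick, 0.2-0.4 kg, held at one end under the pivot knob (underside 14, top 29 mm above the bench). Origin: pivot hole centre, underside; x along the bar to the free end at 320 mm; edges at y = +-15 mm; z up. Turns on the pivot, 1-2 mm loose, with light friction on the board (a few N); stays where left, cannot be lifted off. Starts between the stops.
- round_stop: the wanted stop: fixed upright steel cylinder, 36 mm diameter, 30 mm tall, standing on the board at one side of the fence, 160 to 210 mm from the pivot. Origin at the centre of its underside.
- square_stop: the other stop: fixed steel block, 34 x 34 mm, 30 mm tall, on the board at the other side of the fence, 160 to 210 mm from the pivot; the two stops may have changed places. Origin at the centre of its underside.

How it is judged (in metres and radians):
At the end, for the whole second after the job is handed in: The long edge of the fence lies at the round stop, with a gap of at most 10 mm between them (the stop's axis within 43 mm of the fence's centre line; touching is 33 mm), and the fence is at rest (y of round_stop in the frame of fence between -0.043 and 0.043 m and linear speed of fence below 0.02 m/s and angular speed of fence below 0.1 rad/s).
It also fails if it takes over 30 s, if anything falls off the work surface, if the arm or the gripper's body presses on something with over 40 N, if the wrist force passes 120 N, or if a joint passes its speed limit or range.

## Working session

There is one attempt and no reset: what is moved stays moved. The work goes in short steps, Python scripts to look and compute and a tool call to move; the robot and the scene stay as the last step left them, time stands still between calls to the robot, and variables do not carry over. Pictures are saved under pics/ and viewed, at most 10 in all, crops included, and the job is handed in when it is done.

Besides the shell and the picture viewer there is one more tool, called after "Call:" as name(argument=value, ...) on one line, values as JSON. servo_tool: Moves the arm, as the interface text tells. Its arguments: {"type":"object","properties":{"increments":{"type":"array"}},"required":["increments"]}

```bash
mkdir -p pics; python3 - <<'E'
from cell import sense,capture,grasp_offset
import cv2,pickle
s=sense();print(s,grasp_offset)
for n in("top","scene"):
    c=capture(n);pickle.dump(c,open(n+".pkl","wb"));cv2.imwrite(f"pics/{n}1.png",c["image"][:,:,::-1])
    print({k:v for k,v in c.items() if k!="image"})
E
```

```text
{'time': 0.0, 'q': array([-1.28920082,  0.33389491,  0.03986435,  1.4662758 , -0.01339587,
        1.34329351, -0.05847407]), 'joint_velocities': array([-1.36418349e-04, -2.63058775e-05, -1.38427180e-03,  1.36620793e-03,
        1.03164847e-03, -4.38328399e-04,  3.29340286e-05]), 'joint_efforts': array([ 1.41959055e-03, -6.56361651e+01,  1.33633051e+00, -4.03781927e+01,
       -5.97087666e-02,  4.54297510e-02,  1.32872606e-04]), 'ee_pos': array([241.42721372, 602.99419922, 221.66726393]), 'eef_rot': array([-5.94478992e-01, -3.08463344e+00,  2.50332931e-03]), 'ft_force': array([ 0.39786916,  0.16444005, -0.44630415]), 'torque': array([ 0.04133705,  0.01704621, -0.07866111]), 'grip_force': 0.0, 'width': 1.0008379356498747} 18.700000000000003
{'fx': 442.3349261250908, 'fy': 442.3349261250908, 'cx': 287.8379176036494, 'cy': 216.1225950177713, 'dist': array([-0.10279731,  0.        ,  0.        ,  0.        ,  0.        ]), 'rvec': array([ 2.16911336, -2.13580269,  0.06561962]), 'tvec': array([  8.40909633, 524.24528484, 656.54015921])}
{'fx': 468.2452073059957, 'fy': 468.2452073059957, 'cx': 272.46710393166484, 'cy': 214.4352976963587, 'dist': array([-0.01021925,  0.        ,  0.        ,  0.        ,  0.        ]), 'rvec': array([ 2.22009767,  1.31226113, -0.44088902]), 'tvec': array([-263.16865096, -337.429893  ,  949.15346306])}
```

View pics/top1.png

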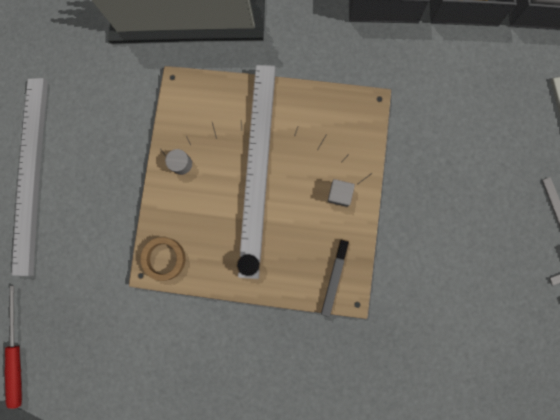

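View pics/scene1.png

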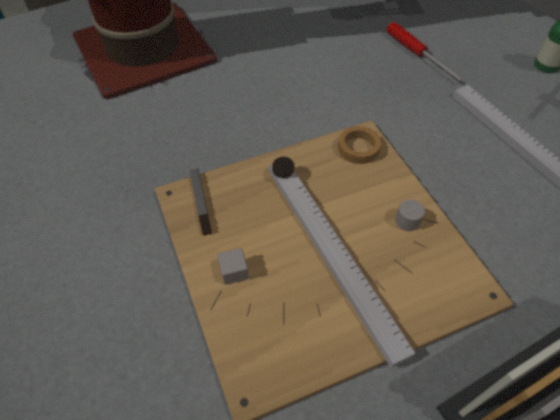

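The top view shows the knob at (248,264), the fence's free end at (265,67), the round stop's top at (178,160) and the square stop at (342,192). A dark tray sits beyond the free end at about (108–265, 0–42). The scene view shows the same layout: knob (284,167), round stop (410,214), square stop (232,265), fence end (400,352).

```bash
cat > h.py <<'E'
import cv2,pickle,numpy as np
def ray(c,uv,z):
    K=np.array([[c["fx"],0,c["cx"]],[0,c["fy"],c["cy"]],[0,0,1]])
    p=cv2.undistortPoints(np.array([[uv]],float),K,c["dist"])[0,0]
    R=cv2.Rodrigues(c["rvec"])[0];o=-R.T@c["tvec"];d=R.T@np.array([p[0],p[1],1]);return o+d*(z-o[2])/d[2]
E
python3 - <<'E'
from h import *
t=pickle.load(open("top.pkl","rb"));s=pickle.load(open("scene.pkl","rb"))
def blob(c,seed,f,r):
    hsv=cv2.cvtColor(c["image"],cv2.COLOR_RGB2HSV);m=f(hsv).astype(np.uint8)
    b=np.zeros_like(m);cv2.circle(b,seed,r,1,-1);n,l,st,ce=cv2.connectedComponentsWithStats(m*b)
    i=1+np.argmax(st[1:,4]);return ce[i],st[i]
dark=lambda h:h[...,2]<45
grey=lambda h:(h[...,1]<40)&(h[...,2]>110)
P={}
for n,seed,f,r,z,sc in(("knob",(248,264),dark,16,46,(284,167)),("round",(178,160),grey,20,44,(410,210)),("square",(342,192),grey,22,44,(232,258))):
    ce,st=blob(t,seed,f,r);P[n]=ray(t,ce,z);print(n,ce,st,P[n],"scene",ray(s,sc,z))
for n,a,b,z in(("fence end",(256,67),(275,67),29),("boardTL TR",(164,67),(391,90),14),("boardBL BR",(131,288),(368,318),14),("tray",(108,42),(264,40),0),("tray60",(108,42),(264,40),60)):
    print(n,ray(t,a,z),ray(t,b,z))
e=(ray(t,(256,67),29)+ray(t,(275,67),29))/2
k=P["knob"];d=(e-k)[:2];L=np.hypot(*d);a=np.arctan2(d[1],d[0])
for n in("round","square"):
    v=(P[n]-k)[:2];r=np.hypot(*v);b=np.arctan2(v[1],v[0]);print(n,"r",r,"ang",np.degrees(b-a),"touch turn",np.degrees(abs(b-a)-np.arcsin(33/r)))
print("L",L,"a",np.degrees(a))
from cell import sense
R=cv2.Rodrigues(sense()["eef_rot"])[0];print(R)
E
```

```text
knob [247.70180723 264.59638554] [238 255  21  20 332] [448.68991842  74.34261306  46.        ] scene [454.67832957  72.58255259  46.        ]
round [176.33858268 159.69816273] [166 149  22  22 381] [607.81625196 190.29186261  44.        ] scene [607.57434929 186.96638298  44.        ]
square [341.38949672 191.64989059] [329 180  25  25 457] [560.449839   -64.28976067  44.        ] scene [556.82906063 -62.37996282  44.        ]
fence end [765.18264434  72.08019367  29.        ] [765.07535905  41.30666767  29.        ]
boardTL TR [774.08938604 229.47803103  14.        ] [ 733.66232405 -147.32729375   14.        ]
boardBL BR [406.86383946 264.86537421  14.        ] [ 369.37310472 -109.1993071    14.        ]
tray [830.42283858 339.75913434   0.        ] [827.48795223  63.38274687   0.        ]
tray60 [798.6343648  310.00601898  60.        ] [795.94923261  57.14882219  60.        ]
round r 196.88935597698887 ang 39.27171361674684 touch turn 29.62300971358536
square r 178.07081427055954 ang -47.93329031042987 touch turn 37.25352792414226
L 316.9308868914352 a -3.192327069877752
[[-9.28360522e-01  3.71680738e-01 -4.11556670e-04]
 [ 3.71680949e-01  9.28359575e-01 -1.33121768e-03]
 [-1.12715395e-04 -1.38881772e-03 -9.99999029e-01]]
```

Checks pass: pivot-to-end 317 mm (320 expected), stop radii 197 and 178 mm (160–210 expected), fence width 31 mm. The fence has to turn +30° towards +y. I'll cross over high with the jaw shut to the fence's -y side, near (690, -5).

Call:
servo_tool(increments=[[-1, -3.2, -2, 0, 0], [-1, -3.2, -2, 0, 0], [-1, -3.2, -2, 0, 0], [-1, -3.2, -2, 0, 0], [-1, -3.2, -2, 0, 0]])

```text
time: 0.6
ee_pos: [353.6, 449.6, 222.2]
eef_rot: [-0.595, -3.085, 0.001]
ft_force: [-0.3, 0.0, 0.4]
width: 0.634
grip_force: 0.0
```

Call:
servo_tool(increments=[[-1, -3.2, -2, 0, 0], [-1, -3.2, -2, 0, 0], [-1, -3.2, -2, 0, 0], [-1, -3.2, -2, 0, 0], [-1, -3.2, -2, 0, 0]])

```text
time: 1.1
ee_pos: [464.9, 297.3, 222.3]
eef_rot: [-0.594, -3.085, 0.0]
ft_force: [-0.1, 0.6, 0.6]
width: 0.168
grip_force: 0.0
```

Call:
servo_tool(increments=[[-1, -3.2, -2, 0, 0], [-1, -3.2, -2, 0, 0], [-1, -3.2, -2, 0, 0], [-1, -3.2, -2, 0, 0], [-1, -3.2, -2, 0, 0]])

```text
time: 1.6
ee_pos: [576.2, 145.1, 222.3]
eef_rot: [-0.594, -3.084, 0.0]
ft_force: [1.7, 0.1, 0.2]
width: 0.009
grip_force: 0.0
```

Call:
servo_tool(increments=[[-1, -3.2, -2, 0, 0], [-1, -3.2, -2, 0, 0], [-1, -3.2, -2, 0, 0], [-1, -3.2, -2, 0, 0], [-1, -3.2, -2, 0, 0]])

```text
time: 2.1
ee_pos: [687.6, -7.0, 222.1]
eef_rot: [-0.594, -3.084, 0.0]
ft_force: [0.2, 0.4, 0.1]
width: 0.008
grip_force: 0.0
```

Call:
servo_tool(increments=[[-1, 0, 0, 0, -7.5], [-1, 0, 0, 0, -7.5], [-1, 0, 0, 0, -7.5], [-1, 0, 0, 0, -7.5], [-1, 0, 0, 0, 0]])

```text
time: 2.6
ee_pos: [686.9, -5.9, 222.1]
eef_rot: [0.227, -3.133, -0.0]
ft_force: [-0.8, 0.5, -0.3]
width: 0.003
grip_force: 0.0
```

Call:
servo_tool(increments=[[-1, 0, 0, 3, 0], [-1, 0, 0, 3, 0], [-1, 0, 0, 3, 0], [-1, 0, 0, 3, 0], [-1, 0, 0, 2, 0]])

```text
time: 3.1
ee_pos: [685.8, -5.7, 79.9]
eef_rot: [0.217, -3.131, 0.0]
ft_force: [-0.6, -0.1, 0.5]
width: 0.011
grip_force: 0.0
```

Call:
servo_tool(increments=[[-1, 0, 0, 2, 0], [-1, 0, 0, 2, 0], [-1, 0, 0, 1.3, 0], [-1, 0, 0, 0.7, 0], [-1, 0, 0, 0, 0]])

```text
time: 3.6
ee_pos: [686.6, -5.8, 21.8]
eef_rot: [0.222, -3.132, 0.0]
ft_force: [0.0, -0.4, -0.7]
width: 0.006
grip_force: 0.0
```

```bash
python3 - <<'E'
from cell import sense,capture
import cv2
print(sense()["ee_pos"],sense()["ft_force"])
for n in("scene",):
    cv2.imwrite(f"pics/{n}2.png",capture(n)["image"][:,:,::-1])
E
```

```text
[686.56553384  -5.80772142  21.76284328] [ 5.57130824e-04 -4.42331596e-01 -6.99266390e-01]
```

View pics/scene2.png

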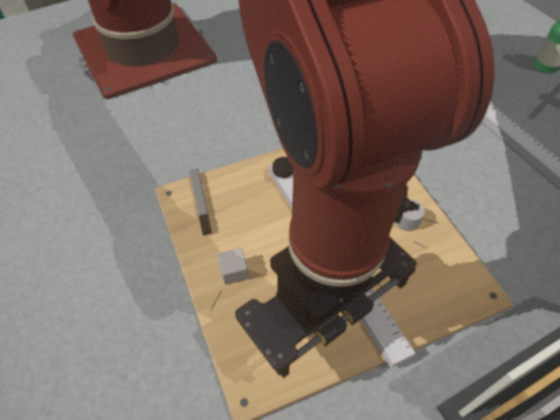

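The shut gripper is down between the square stop at (232,265) and the fence, near its free end at (400,352), and nothing else is in the way. Contact with the stop should come about 150 mm along tool y.

Call:
servo_tool(increments=[[-1, 0, 0.6, 0, 0], [-1, 0, 0.8, 0, 0], [-1, 0, 0.8, 0, 0], [-1, 0, 0.8, 0, 0], [-1, 0, 0.8, 0, 0]])

```text
time: 4.15
ee_pos: [681.6, 33.0, 22.8]
eef_rot: [-0.225, 3.133, 0.0]
ft_force: [0.2, 0.0, -0.0]
width: 0.002
grip_force: 0.0
```

Call:
servo_tool(increments=[[-1, 0, 0.8, 0, 0], [-1, 0, 0.8, 0, 0], [-1, 0, 0.8, 0, 0], [-1, 0, 0.8, 0, 0], [-1, 0, 0.8, 0, 0]])

```text
time: 4.65
ee_pos: [675.9, 71.9, 22.6]
eef_rot: [-0.224, 3.133, -0.0]
ft_force: [2.2, -1.1, 0.1]
width: 0.006
grip_force: 0.6
```

Call:
servo_tool(increments=[[-1, 0, 0.8, 0, 0], [-1, 0, 0.8, 0, 0], [-1, 0, 0.8, 0, 0], [-1, 0, 0.8, 0, 0], [-1, 0, 0.8, 0, 0]])

```text
time: 5.15
ee_pos: [670.0, 111.6, 22.5]
eef_rot: [0.224, -3.133, 0.0]
ft_force: [-0.2, -2.1, 0.3]
width: 0.006
grip_force: 0.8
```

Call:
servo_tool(increments=[[-1, 0, 0.4, 0, 0], [-1, 0, 0.4, 0, 0], [-1, 0, 0.4, 0, 0], [-1, 0, 0.3, 0, 0], [-1, 0, 0.2, 0, 0]])

```text
time: 5.65
ee_pos: [667.7, 127.9, 22.5]
eef_rot: [0.224, -3.133, 0.0]
ft_force: [-0.9, -1.2, 0.6]
width: 0.009
grip_force: 0.7
```

Light pushing force, about 2 N. I'll go on slowly until it rises at the stop.

Call:
servo_tool(increments=[[-1, 0, 0.3, 0, 0], [-1, 0, 0.3, 0, 0], [-1, 0, 0.2, 0, 0], [-1, 0, 0.2, 0, 0], [-1, 0, 0.2, 0, 0]])

```text
time: 6.15
ee_pos: [666.1, 139.8, 22.5]
eef_rot: [0.224, -3.134, 0.0]
ft_force: [0.3, -0.8, -0.1]
width: 0.004
grip_force: 0.6
```

Call:
servo_tool(increments=[[-1, 0, 0.1, 0, 0], [-1, 0, 0.1, 0, 0], [-1, 0, 0.1, 0, 0], [-1, 0, 0.1, 0, 0], [-1, 0, 0.1, 0, 0]])

```text
time: 6.65
ee_pos: [665.4, 144.6, 22.6]
eef_rot: [0.224, -3.134, 0.0]
ft_force: [-0.8, -0.6, 0.6]
width: 0.004
grip_force: 0.6
```

Call:
servo_tool(increments=[[-1, 0, 0.1, 0, 0], [-1, 0, 0.1, 0, 0], [-1, 0, 0.1, 0, 0], [-1, 0, 0.1, 0, 0], [-1, 0, 0, 0, 0]])

```text
time: 7.15
ee_pos: [664.8, 148.9, 22.5]
eef_rot: [0.224, -3.134, -0.0]
ft_force: [0.2, -0.4, 0.6]
width: 0.006
grip_force: 0.4
```

Call:
servo_tool(increments=[[-1, 0, 0.1, 0, 0], [-1, 0, 0.1, 0, 0], [-1, 0, 0.1, 0, 0], [-1, 0, 0.1, 0, 0], [-1, 0, 0, 0, 0]])

```text
time: 7.65
ee_pos: [664.3, 152.6, 22.5]
eef_rot: [0.224, -3.134, 0.0]
ft_force: [-0.4, -1.6, 0.6]
width: 0.006
grip_force: 0.5
```

```bash
python3 - <<'E'
from cell import sense,capture
import cv2,numpy as np
print(sense()["ee_pos"],sense()["ft_force"])
a=[capture(n)["image"][:,:,::-1] for n in("scene","top")]
cv2.imwrite("pics/both3.png",cv2.resize(np.hstack(a),(800,300)))
E
```

```text
[664.26194632 152.60127702  22.54529809] [-0.4338782  -1.6369305   0.55085497]
```

View pics/both3.png

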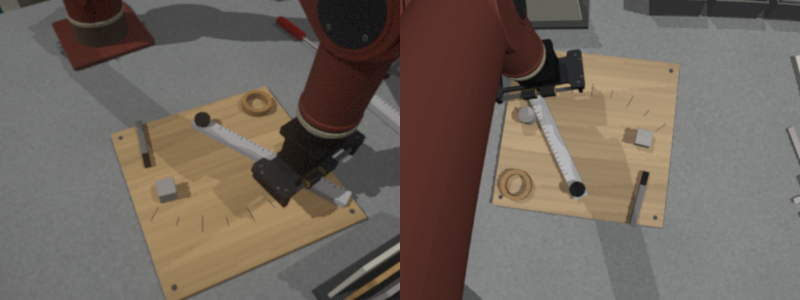

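The fence has swung round with the finger. In the right half (top view) its edge is next to the round stop at (523,115). A few more mm until the force rises.

Call:
servo_tool(increments=[[-1, 0, 0.1, 0, 0], [-1, 0, 0.1, 0, 0], [-1, 0, 0.1, 0, 0], [-1, 0, 0.1, 0, 0], [-1, 0, 0, 0, 0]])

```text
time: 8.25
ee_pos: [664.1, 153.4, 22.5]
eef_rot: [0.221, -3.134, 0.005]
ft_force: [-0.2, -8.4, 0.4]
width: 0.008
grip_force: 4.0
```

The force rose to 8 N and the tool stopped, so the fence is at the stop. Now I back off gently, lift and check.

Call:
servo_tool(increments=[[-1, 0, -0.2, 0, 0], [-1, 0, -0.5, 0, 0], [-1, 0, -1.5, 0, 0], [-1, 0, -2.5, 0, 0], [-1, 0, -2.5, 0, 0]])

```text
time: 8.75
ee_pos: [674.2, 84.5, 22.7]
eef_rot: [-0.226, 3.133, 0.001]
ft_force: [-0.2, -0.6, -1.7]
width: 0.007
grip_force: 0.0
```

Call:
servo_tool(increments=[[-1, 0, -2, 0, 0], [-1, 0, 0, -3, 0], [-1, 0, 0, -4, 0], [-1, 0, 0, -4, 0], [-1, 0, 0, -4, 0]])

```text
time: 9.25
ee_pos: [676.7, 64.7, 174.3]
eef_rot: [-0.223, 3.133, 0.001]
ft_force: [0.2, 0.1, 0.1]
width: 0.007
grip_force: 0.0
```

Call:
servo_tool(increments=[[-1, 0, -4, 0, 0], [-1, 0, -4, 0, 0], [-1, 0, -4, 0, 0], [-1, 0, -4, 0, 0], [-1, 0, 0, 0, 0]])

```text
time: 9.75
ee_pos: [698.8, -102.3, 172.9]
eef_rot: [-0.21, 3.134, -0.007]
ft_force: [-0.6, -0.9, 0.2]
width: 0.004
grip_force: 0.0
```

```bash
python3 - <<'E'
from cell import sense,capture
from h import *
print(sense()["time"],sense()["ee_pos"],sense()["ft_force"])
for n in("scene","top"):
    c=capture(n);pickle.dump(c,open(n+"4.pkl","wb"));cv2.imwrite(f"pics/{n}4.png",c["image"][:,:,::-1])
E
```

```text
9.75 [ 698.80167548 -102.30730974  172.88544411] [-0.59888301 -0.87804477  0.17361017]
```

View pics/top4.png

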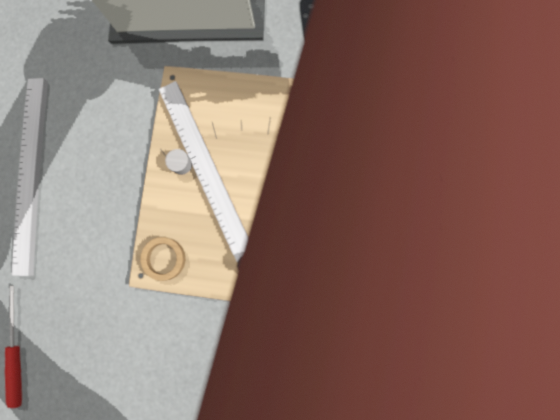

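View pics/scene4.png

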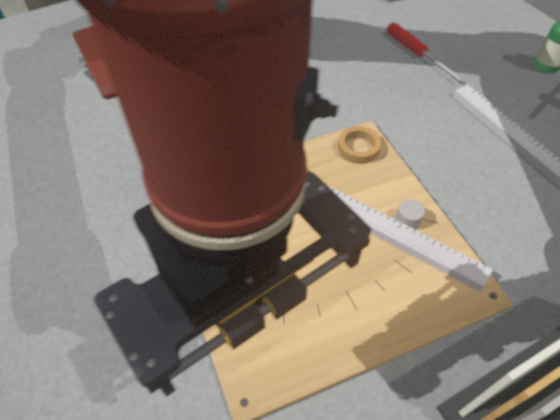

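The top view shows the fence running from the knob to its free end at (170,88), with its edge against the round stop at (178,160). The scene view agrees: stop (410,213) touches the bar. I'll check the distance numerically and hand in if it is within limits.

```bash
python3 - <<'E'
from h import *
from cell import job_done
t=pickle.load(open("top4.pkl","rb"))
e=((ray(t,(160,92),29)+ray(t,(180,84),29))/2)[:2];k=np.array([448.7,74.3]);r=np.array([607.8,190.3])
d=e-k;L=np.hypot(*d);v=r-k;y=(d[0]*v[1]-d[1]*v[0])/L
print("L",L,"y",y)
if abs(y)<40 and 305<L<335: print(job_done())
E
```

```text
L 313.6923583113304 y 34.463805162096186
the job is handed in; nothing more can be done
None
```

The fence now rests against the round stop: its centre line measured 34.5 mm from the stop's axis (33 mm is touching, 43 mm the limit). I handed the job in at about 10 s, and no verdict came back.

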